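# Draw the dried strip out from under the pressing stack

## Robot

A 6-joint arm with a two-finger parallel gripper is mounted at the origin on the work surface. World frame = base frame: x ahead of the robot, y to its left, z up, the work surface at z = 0. Lengths are in m, angles in rad, forces in N, time in s.
With the tool pointing down it reaches from about 0.25 to 0.775 m from the base axis. Payload 4 kg.
Tool frame: the origin (TCP) lies midway between the tips of the shut fingers; the grasp point (between the pads) lies 19 mm behind it (robot.tcp_to_grasp is the distance from the TCP to the grasp point, in m); z points along the fingers, x is the direction in which the jaws open and shut, and the axes are right-handed (so a half turn about z gives the same grasp; the last joint's range is limited). The gripper opens to 94 mm and grips with 3 to 60 N. Pads are 16 mm wide; open, the fingers measure 119 mm over their backs; the gripper's body (75 mm by 177 mm) begins 78 mm behind the grasp point.
Start: joints at [-1.298, 0.087, 1.371, -0, 1.684, -0.103], TCP at [0.202, -0.512, 0.206] pointing down, gripper open.
Joint ranges: [-3.1, 3.1], [-0.76, 2.03], [0.27, 2.55], [-1.08, 4.22], [0.17, 2.65], [-2.57, 2.57]. Speed limits (rad/s): [2.79, 2.79, 3.14, 3.14, 3.14, 3.14].

## Interface

Orientations are given as [roll, pitch, yaw] about the fixed x, y, z axes, in that order (R = Rz(yaw) Ry(pitch) Rx(roll)).
In Python, from bench import get_obs, vision, robot gives the robot as it stands.
- The arm moves only by the tool servo_tool, never from a script. Its argument "targets" is text: rows parted by semicolons, each of 7 numbers parted by spaces: the opening, from 0 (shut) to 1 (fully open), then the shift along the tool's x, y, z as a fraction of full scale, then the turn, a rotation vector about the tool's x, y, z as a fraction of full scale. A call has 1 to 12 rows; each row is the pose to reach, as a shift and turn from the pose commanded when the call began, along the tool's axes at that moment, turning the shorter way round; what a row does not reach only later rows make up. Full scale, the value 1, is 0.25 m for a shift and pi rad for a turn. A row lasts 1/12 s, in which the tool goes at most 41.7 mm and 7.16 degrees, less where a joint would pass 70% of its speed; a pose out of reach is approached as far as the arm can. A call with a number of a shift or a turn outside -1 to 1 is refused whole. A call with a gripper value outside its range is refused whole. The fingers move at their own pace and stop on an object; the grip force is fixed at half the most. Time passes only in rows, so rows that repeat a pose let the fingers close. It gives the time, the measured TCP pose, the force and the opening at its end, in the units of the state.
- get_obs(): the state, without advancing time (a new reading comes with each control period).
- vision.snapshot(name): name is "scene" or "top" or "wrist"; returns a dict with "image" (420x560x3 uint8, red, green, blue), "mtx" (3x3 intrinsics, pixels), "world_from_camera" (4x4, takes a point from camera to world coordinates); the wrist camera has in their place "T_tool_cam" (4x4, takes a point from camera to tool coordinates, whose origin is the TCP and whose axes are the tool frame's). Camera axes: x right, y down, z forward; pixel columns grow to the right and rows downward; lengths in m; the calibration is good to about 2 mm. A picture is of the moment at which its call begins: read the wrist's pose just before it. There is no depth.
- robot.close_job(): hands the job in, once; it reports no verdict.
The state is a dict: "time": time; "joint_positions": joint angles; "qvel": joint speeds; "joint_torque": joint torques, N m; "tool_pos": TCP position; "ee_rot": TCP orientation; "wrist_force": force on the tool from outside, world axes, zero at the start; "wrist_torque": the same for the moment, N m; "width": finger opening in m.
Only numpy, scipy, OpenCV 4.12 (cv2) and the standard library are available. Lean on these libraries where they do the work, as an engineer would, in place of code of your own. Each camera call takes 0.05 s, during which the arm holds its last target.

## Task

The long plywood strip that was pressed flat under the wood block and the plaster tile at the bench stop is dry: take it by its free end in front of the stop and draw it straight out through the gap below the crossbar until all of it lies clear in front of the stop, then let go of it, flat on the bench. The crossbar holds the block and tile back, so they must stay stacked and upright behind the stop and settle onto the bench there; do not touch either of them with the gripper.

Things in the scene. Friction and masses are not known exactly. Their poses are not given: they have to be found in the camera images.
- strip: Flat light plywood strip at the bottom of the stack, 180 (its x) x 42 (y) x 12 mm thick (z), notched on top, 60 g. Origin: centre of its underside, on the bench. Its -x end sticks out 61 to 77 mm in front of the stop; the rest is under crossbar and stack. Grip its long edges near the free end; it drags with some 3 to 9 N. A shorter loose strip, 130 long, in the open is not the one.
- block: Wood printing block, grey lino face on top, 90 (x) x 100 (y) x 28 mm high (z), about 0.2 kg, loose across the strip right behind the crossbar. Origin: centre of its underside (12 mm above the bench at first, on the bench once the strip is out). A larger such block, 100 x 120, lies elsewhere by itself and is not part of the job.
- tile: White plaster relief tile, 70 (x) x 80 (y) x 22 mm high (z), about 0.16 kg, lying loose on top of the block. Origin: centre of its underside.
- stop: Wooden bench stop, fixed, in mm: crossbar 20 deep (x), 190 long (y), on posts 30 wide centred 95 either side (opening 160 wide). Gap below the crossbar 18 high, its top 42 above the bench. Origin: on the bench below the middle of the crossbar's front face. x points back to the stack (crossbar at x = 0 to 20, block behind it), so the strip is drawn out along -x; z up.
Things that resemble listed ones, but are neither listed nor needed, are in the scene too. What is shaped like the block but pink is not meant. What is shaped like the tile but green is not meant.

How it is judged:
At the end, for the whole second after the job is handed in: The strip lies flat on the bench, all of it in front of the crossbar (centre 90 to 350 mm from its front face, within 120 mm of its middle line); the block flat on the bench behind it, centred within 25 mm, 45 to 95 mm back; the tile flat on the block, centres within 25 mm; all at rest (x of strip in the frame of stop between -0.35 and -0.09 m and y of strip in the frame of stop between -0.12 and 0.12 m and height (world z) of each of strip, block below 0.005 m and angle between each of strip, block, tile's own z axis and vertical below 0.09 rad and linear speed of each of strip, block, tile below 0.02 m/s and x of block in the frame of stop between 0.045 and 0.095 m and y of block in the frame of stop between -0.025 and 0.025 m and horizontal distance between tile and block below 0.025 m and height (world z) of tile above 0.022 m); the robot touches nothing.
It fails at once if the gripper or arm touches the block or the tile (over 1.5 N) (contact force between any of the fingers, the arm and block above 1.5 N or contact force between any of the fingers, the arm and tile above 1.5 N).
It fails at once if the block or the tile tips by more than 17 degrees or is lifted off the stack by more than 15 mm (angle between any of block, tile's own z axis and vertical above 0.3 rad or height (world z) of block above 0.027 m or height (world z) of tile above 0.055 m).
It also fails if it takes over 35 s, if anything falls off the work surface, if the arm or the gripper's body presses on something with over 40 N, if the wrist force passes 120 N, or if a joint passes its speed limit or range.

## Working session

There is one attempt and no reset: what is moved stays moved. The work goes in short steps, Python scripts to look and compute and a tool call to move; the robot and the scene stay as the last step left them, time stands still between calls to the robot, and variables do not carry over. Pictures are saved under pics/ and viewed, and the job is handed in when it is done.

Besides the shell and the picture viewer there is one more tool, called as name(argument=value, ...), one argument or row to a line, values as JSON. servo_tool: Moves the arm, as the interface text tells. Its arguments: {"type":"object","properties":{"targets":{"type":"string"}},"required":["targets"]}

```bash
mkdir -p pics
python3 - <<'E'
from bench import get_obs, vision, robot
import cv2
for n in ["scene","top"]:
    s=vision.snapshot(n); cv2.imwrite(f"pics/{n}0.png",s["image"][:,:,::-1]); print(n,s["mtx"].round(1).tolist(),s["world_from_camera"].round(3).tolist())
o=get_obs(); print(o)
print(robot.tcp_to_grasp)
E
```

```text
scene [[479.9, 0.0, 274.4], [0.0, 479.9, 213.9], [0.0, 0.0, 1.0]] [[-0.48, 0.761, -0.435, 0.975], [0.877, 0.414, -0.243, 0.262], [-0.005, -0.498, -0.867, 0.934], [0.0, 0.0, 0.0, 1.0]]
top [[530.6, 0.0, 282.1], [0.0, 530.6, 213.8], [0.0, 0.0, 1.0]] [[0.014, -0.991, 0.133, 0.329], [-1.0, -0.016, -0.01, 0.036], [0.012, -0.133, -0.991, 1.386], [0.0, 0.0, 0.0, 1.0]]
{'time': 0.1, 'joint_positions': array([-1.29810929e+00,  8.78803819e-02,  1.37205789e+00, -1.82355607e-05,
        1.68360976e+00, -1.03075079e-01]), 'qvel': array([ 6.74338221e-04, -1.94725690e-03, -4.27724612e-03,  7.15347973e-05,
       -2.05888279e-03, -1.18000233e-03]), 'joint_torque': array([ 2.69806958e-03, -3.41252732e+01, -3.03301978e+01,  7.20506231e-02,
        3.03966645e-02, -9.62682589e-05]), 'tool_pos': array([ 0.20171146, -0.51115636,  0.20444456]), 'ee_rot': array([-3.14140949e+00,  1.94686244e-03, -1.19503606e+00]), 'wrist_force': array([-0.45053142, -0.40241866,  0.05313921]), 'wrist_torque': array([-0.03686166, -0.00175029, -0.00616417]), 'width': 0.09422442033768039}
0.0188
```

View pics/scene0.png

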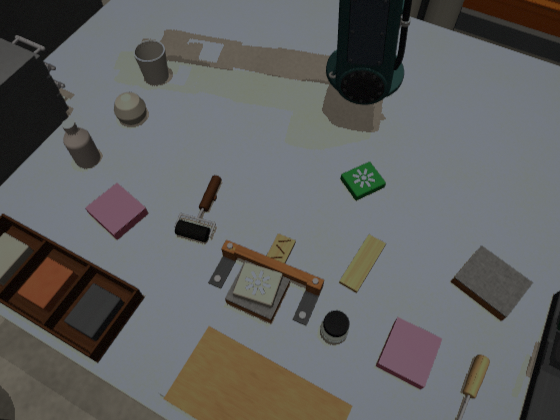

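View pics/top0.png

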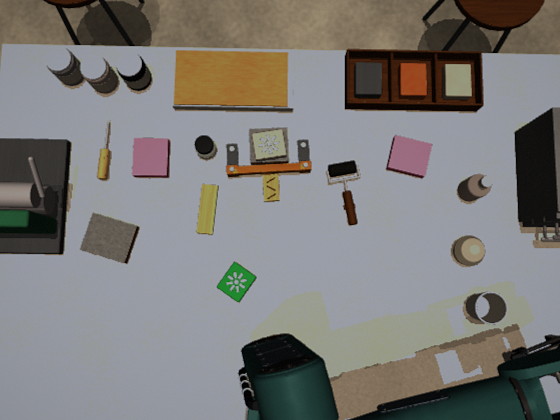

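The stop's crossbar shows in the top view at about (270,168), with the strip's free end at (272,188) toward the robot and the stack above at (268,145). The loose strip is at (207,208). I'll zoom in to measure.

Run:
```python
import cv2
t=cv2.imread("pics/top0.png"); c=t[115:245,195:335]; cv2.imwrite("pics/topz.png",cv2.resize(cv2.convertScaleAbs(c,alpha=1.3),None,fx=5.6,fy=4.6*5.6/5.6*1.0 if 0 else 4.6,interpolation=cv2.INTER_CUBIC))
s=cv2.imread("pics/scene0.png"); c=s[220:330,200:340]; cv2.imwrite("pics/scenez.png",cv2.resize(cv2.convertScaleAbs(c,alpha=1.5),None,fx=5,fy=5,interpolation=cv2.INTER_CUBIC))
```

```text
(no output)
```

View pics/topz.png

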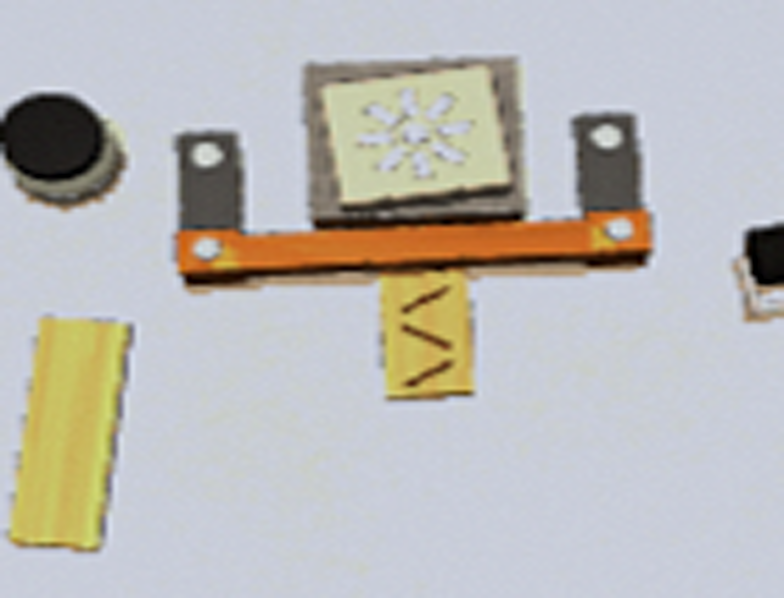

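View pics/scenez.png

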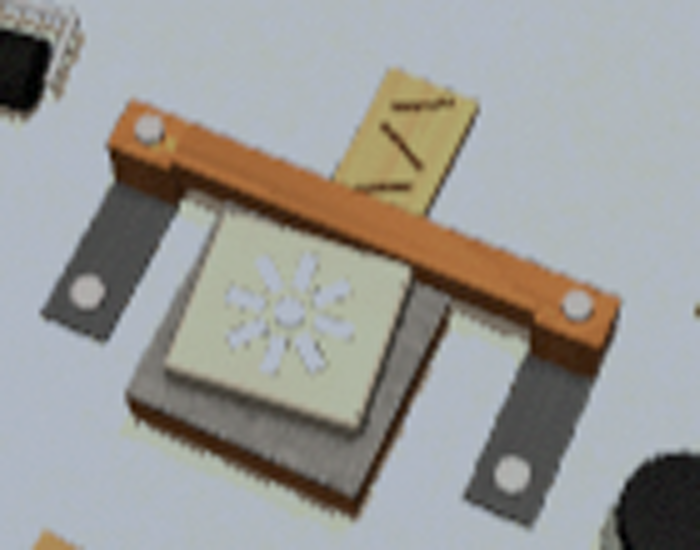

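```bash
cat > h.py <<'E'
import numpy as np,cv2
from bench import get_obs,vision,robot
def ray(M,T,p,z):
    d=T[:3,:3]@np.linalg.inv(M)@np.array([p[0],p[1],1.]); o=T[:3,3]
    return (o+d*(z-o[2])/d[2])
def wristT(s,o):
    from scipy.spatial.transform import Rotation as R
    A=np.eye(4);A[:3,:3]=R.from_euler('xyz',o['ee_rot']).as_matrix();A[:3,3]=o['tool_pos'];return A@s['T_tool_cam']
def proj(M,T,P):
    c=np.linalg.inv(T)@np.append(P,1); q=M@c[:3]; return q[:2]/q[2]
E
python3 - <<'E'
from h import *
s=vision.snapshot("top");M,T=s["mtx"],s["world_from_camera"]
for n,p,z in [("BL",(178,232),.042),("BR",(650,212),.042),("FL",(182,268),.042),("FR",(650,250),.042),("sL",(207,247),.043),("sR",(619,228),.043),
 ("stFL",(388,398),.012),("stFR",(473,392),.012),("stBL",(381,275),.012),("stBR",(467,275),.012),("tile",(415,135),.062),("blk",(305,65),.04),("blk2",(518,58),.04)]:
    print(n,ray(M,T,(195+p[0]/5.6-.4,115+p[1]/4.6-.4),z).round(4))
# mask-based strip
hsv=cv2.cvtColor(s["image"],cv2.COLOR_RGB2HSV); 
for nm,lo,hi,z,roi in [("strip",(17,60,60),(35,255,255),.012,(175,205,255,290)),("bar",(5,150,60),(16,255,255),.042,(155,180,215,320))]:
    m=cv2.inRange(hsv,lo,hi); k=np.zeros_like(m); k[roi[0]:roi[1],roi[2]:roi[3]]=m[roi[0]:roi[1],roi[2]:roi[3]]
    cs=max(cv2.findContours(k,0,1)[0],key=cv2.contourArea)[:,0]
    P=np.array([ray(M,T,c,z)[:2] for c in cs]).astype(np.float32)
    r=cv2.minAreaRect(P*1000); print(nm,r,cv2.boxPoints(r).round(0).tolist())
s=vision.snapshot("scene");M,T=s["mtx"],s["world_from_camera"]
for n,p,z in [("scr1",(148,128),.043),("scr2",(577,304),.043),("stFL",(390,70),.012),("stFR",(478,105),.012),("stBR",(428,213),.012),("stBL",(338,178),.012)]:
    print(n,ray(M,T,(200+p[0]/5-.4,220+p[1]/5-.4),z).round(4))
E
```

```text
BL [0.6349 0.1684 0.042 ]
BR [ 0.6502 -0.0496  0.042 ]
FL [0.6143 0.1659 0.042 ]
FR [ 0.6283 -0.0498  0.042 ]
sL [0.6263 0.1547 0.043 ]
sR [ 0.6405 -0.0353  0.043 ]
stFL [0.5468 0.0704 0.012 ]
stFR [0.5509 0.0307 0.012 ]
stBL [0.6182 0.0751 0.012 ]
stBR [0.6189 0.0345 0.012 ]
tile [0.6874 0.0596 0.062 ]
blk [0.7333 0.1121 0.04  ]
blk2 [0.7392 0.0127 0.04  ]
strip ((582.5496215820312, 58.935638427734375), (70.70693969726562, 52.824161529541016), 3.3314476013183594) [[546.0, 83.0], [549.0, 31.0], [619.0, 35.0], [616.0, 87.0]]
bar ((630.8222045898438, 59.18178939819336), (24.13129997253418, 215.89297485351562), 4.194122791290283) [[611.0, 166.0], [627.0, -49.0], [651.0, -48.0], [635.0, 168.0]]
scr1 [ 0.6381 -0.0343  0.043 ]
scr2 [0.623  0.1555 0.043 ]
stFL [0.5524 0.0328 0.012 ]
stFR [0.5493 0.0741 0.012 ]
stBR [0.6041 0.079  0.012 ]
stBL [0.6081 0.0381 0.012 ]
```

Both views agree. The stop origin is about (0.622, 0.0585) with yaw 0.077. The strip's free end is at (0.550, 0.052), 72 mm in front of the bar, which fits the given 61–77 mm. Width comes out near 40 mm and the screw spacing is 190 mm, as given. Next I move to a hover.

servo_tool(
  targets="1 -0.17 -0.25 0 0 0 0; 1 -0.34 -0.5 0 0 0 0; 1 -0.5 -0.74 0 0 0 0; 1 -0.52 -0.76 0 0 0 0",
)

```text
time: 0.53
tool_pos: [0.296, -0.3723, 0.2051]
ee_rot: [-3.141, 0.0, -1.196]
wrist_force: [0.7, -0.3, 0.8]
width: 0.0941
```

servo_tool(
  targets="1 -0.17 -0.25 0 0 0 0; 1 -0.34 -0.5 0 0 0 0; 1 -0.5 -0.74 0 0 0 0; 1 -0.52 -0.74 0 0 0 0;1 -0.52 -0.74 0 0 0 0",
)

```text
time: 0.95
tool_pos: [0.411, -0.1981, 0.2055]
ee_rot: [-3.141, -0.0, -1.195]
wrist_force: [0.6, -0.2, 0.2]
width: 0.0937
```

```bash
cat > go.py <<'E'
from h import *
import sys
from scipy.spatial.transform import Rotation as R
def delta(tx,ty,tz,yaw):
    o=get_obs();print(o['time'],o['tool_pos'].round(4),o['ee_rot'].round(4),o['wrist_force'].round(1),round(o['width'],4))
    A=R.from_euler('xyz',o['ee_rot']);d=A.inv().apply(np.array([tx,ty,tz])-o['tool_pos'])
    B=R.from_euler('xyz',[np.pi,0,yaw]); print('shift',(d/.25).round(4),'turn',((A.inv()*B).as_rotvec()/np.pi).round(4))
delta(*map(float,sys.argv[1:]))
E
python3 go.py 0.577 0.0536 0.12 -1.494
```

```text
0.95 [ 0.411  -0.1981  0.2055] [-3.1414e+00 -4.0000e-04 -1.1953e+00] [ 0.6 -0.2  0.2] 0.0937
shift [-0.6934 -0.9868  0.3418] turn [-0.0001 -0.0001  0.0951]
```

servo_tool(
  targets="1 -0.69 -0.985 0.34 0 0 0.095;1 -0.69 -0.985 0.34 0 0 0.095;1 -0.69 -0.985 0.34 0 0 0.095;1 -0.69 -0.985 0.34 0 0 0.095;1 -0.69 -0.985 0.34 0 0 0.095;1 -0.69 -0.985 0.34 0 0 0.095;1 -0.69 -0.985 0.34 0 0 0.095;1 -0.69 -0.985 0.34 0 0 0.095;1 -0.69 -0.985 0.34 0 0 0.095;1 -0.69 -0.985 0.34 0 0 0.095;1 -0.69 -0.985 0.34 0 0 0.095",
)

```text
time: 1.87
tool_pos: [0.5759, 0.0503, 0.1204]
ee_rot: [3.141, -0.001, -1.493]
wrist_force: [0.3, -0.9, 0.3]
width: 0.0936
```

```bash
python3 go.py 0.577 0.0536 0.003 -1.494
python3 - <<'E'
from h import *
o=get_obs(); s=vision.snapshot("wrist"); T=wristT(s,o); M=s["mtx"]
print(T.round(3).tolist(),M.tolist())
im=np.ascontiguousarray(s["image"][:,:,::-1]); cv2.imwrite("pics/w1raw.png",im)
c,sn=np.cos(.077),np.sin(.077)
for l in [(-.072,-.021),(-.072,.021),(0,-.021),(0,.021)]:
    P=np.array([.622+l[0]*c-l[1]*sn,.0585+l[0]*sn+l[1]*c,.012]); p=proj(M,T,P); print(p.round(1)); cv2.circle(im,tuple(int(v) for v in p),4,(0,0,255),1)
cv2.imwrite("pics/w1.png",im)
E
```

```text
1.8667 [0.5759 0.0503 0.1204] [ 3.1408e+00 -7.0000e-04 -1.4934e+00] [ 0.3 -0.9  0.3] 0.0936
shift [-0.0132 -0.006   0.4694] turn [ 0.0003 -0.0002  0.0002]
[[0.077, -0.96, -0.268, 0.654], [-0.997, -0.074, -0.022, 0.056], [0.001, 0.269, -0.963, 0.299], [0.0, 0.0, 0.0, 1.0]] [[309.3983913158805, 0.0, 273.770364127129], [0.0, 309.3983913158805, 207.12715930528012], [0.0, 0.0, 1.0]]
[290.1 229.7]
[247.5 229.7]
[291.3 156. ]
[245.7 156. ]
```

View pics/w1.png

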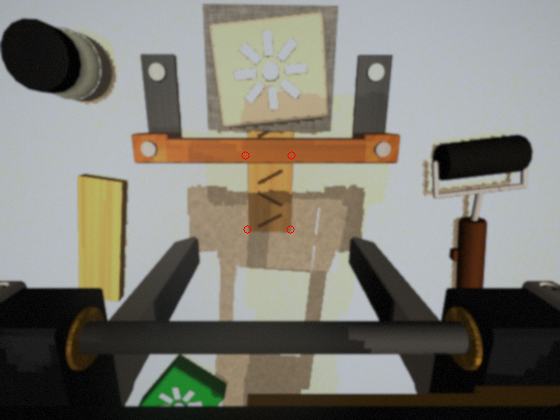

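The predicted corners land on the real strip to within about 2 px. The strip spans columns 248–293 and its free end is at row 232. I'll descend in two stages.

servo_tool(
  targets="0.75 -0.012 -0.005 0.12 0 0 0;0.75 -0.012 -0.005 0.24 0 0 0;0.75 -0.012 -0.005 0.34 0 0 0;0.75 -0.012 -0.005 0.34 0 0 0;0.75 -0.012 -0.005 0.34 0 0 0",
)

```text
time: 2.33
tool_pos: [0.576, 0.0525, 0.035]
ee_rot: [3.139, -0.0, -1.495]
wrist_force: [-0.3, -0.0, 0.8]
width: 0.0707
```

```bash
python3 go.py 0.576 0.0530 0.004 -1.494
python3 - <<'E'
from h import *
o=get_obs(); s=vision.snapshot("wrist"); T=wristT(s,o); M=s["mtx"]
im=np.ascontiguousarray(s["image"][:,:,::-1])
c,sn=np.cos(.077),np.sin(.077)
for l in [(-.072,-.021),(-.072,.021),(0,-.021),(0,.021)]:
    P=np.array([.622+l[0]*c-l[1]*sn,.0585+l[0]*sn+l[1]*c,.012]); p=proj(M,T,P); print(p.round(1)); cv2.circle(im,tuple(int(v) for v in p),4,(0,0,255),1)
cv2.circle(im,tuple(int(v) for v in proj(M,T,o['tool_pos'])),4,(255,0,0),2)
cv2.imwrite("pics/w2.png",im)
E
```

```text
2.3333 [0.576  0.0525 0.035 ] [ 3.1391e+00 -1.0000e-04 -1.4955e+00] [-0.3 -0.   0.8] 0.0707
shift [-0.002  -0.0006  0.1241] turn [ 0.0008 -0.     -0.0005]
[299.4 270.2]
[241.  270.3]
[301.7 170.6]
[237.7 170.7]
```

View pics/w2.png

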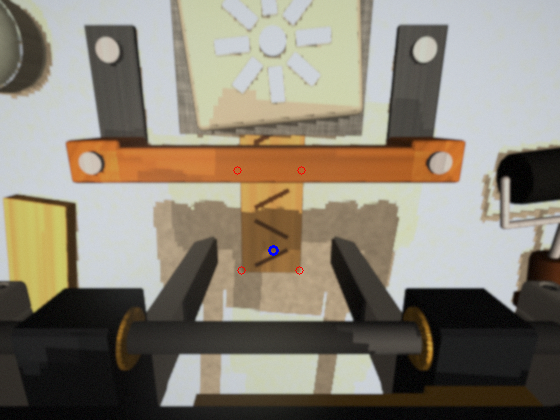

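The strip (columns 241–301, end at row 272) is centred between the fingers. Descending and gripping.

servo_tool(
  targets="0.75 0 0 0.08 0 0 0;0.75 0 0 0.124 0 0 0;0.75 0 0 0.124 0 0 0;0.75 0 0 0.124 0 0 0",
)

```text
time: 2.72
tool_pos: [0.5774, 0.0536, 0.0052]
ee_rot: [-3.141, -0.0, -1.494]
wrist_force: [0.7, 0.3, -0.2]
width: 0.0706
```

servo_tool(
  targets="0 0 0 0 0 0 0;0 0 0 0 0 0 0;0 0 0 0 0 0 0;0 0 0 0 0 0 0;0 0 0 0 0 0 0;0 0 0 0 0 0 0;0 0 0 0 0 0 0;0 0 0 0 0 0 0",
)

```text
time: 3.38
tool_pos: [0.5775, 0.054, 0.005]
ee_rot: [-3.141, 0.0, -1.493]
wrist_force: [-0.3, 0.4, 2.5]
width: 0.0411
```

Gripped, width 41 mm against the strip's 42. Now I pull along tool +y, which is the stop's −x, at about 48 mm/s.

servo_tool(
  targets="0 0 0.008 0 0 0 0;0 0 0.024 0 0 0 0;0 0 0.04 0 0 0 0;0 0 0.056 0 0 0 0;0 0 0.072 0 0 0 0;0 0 0.088 0 0 0 0;0 0 0.104 0 0 0 0;0 0 0.12 0 0 0 0;0 0 0.136 0 0 0 0;0 0 0.152 0 0 0 0;0 0 0.16 0 0 0 0;0 0 0.16 0 0 0 0",
)

```text
time: 4.38
tool_pos: [0.538, 0.0507, 0.005]
ee_rot: [-3.139, -0.0, -1.494]
wrist_force: [5.5, 0.1, 0.2]
width: 0.0418
```

Run:
```python
from h import *
o=get_obs(); s=vision.snapshot("wrist"); cv2.imwrite("pics/w3.png",s["image"][:,:,::-1])
s=vision.snapshot("scene"); cv2.imwrite("pics/s3.png",cv2.resize(s["image"][200:340,180:360,::-1],None,fx=4,fy=4))
```

```text
(no output)
```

View pics/w3.png

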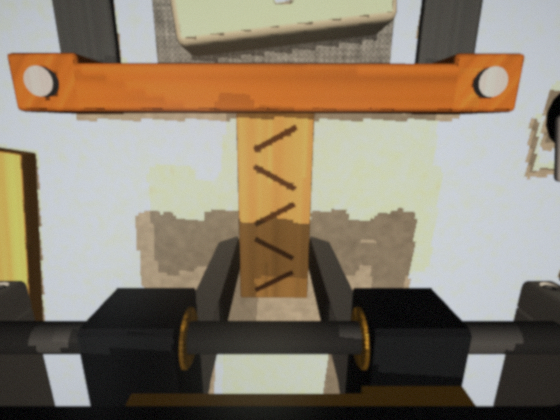

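View pics/s3.png

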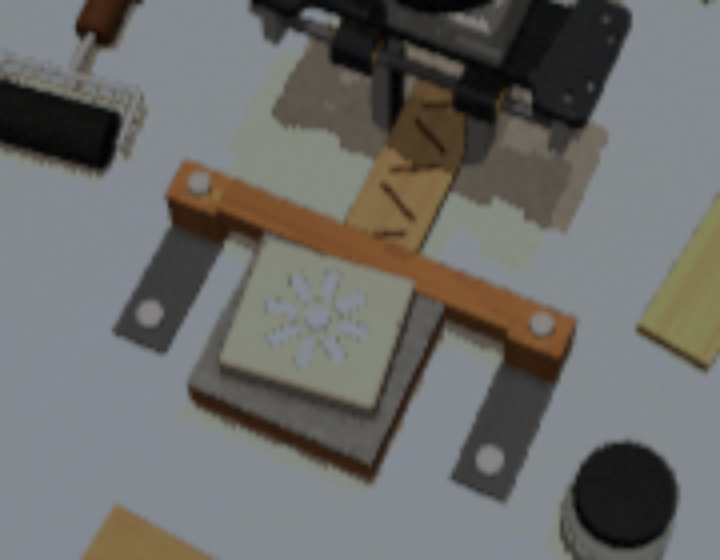

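The strip has come out about 40 mm with 5.5 N of drag and no slip; its end stays at row 297, between the fingers. The stack is held at the bar. I'll continue a little slower while the block tips down off the end.

servo_tool(
  targets="0 0 0.012 0 0 0 0;0 0 0.026 0 0 0 0;0 0 0.04 0 0 0 0;0 0 0.054 0 0 0 0;0 0 0.068 0 0 0 0;0 0 0.082 0 0 0 0;0 0 0.096 0 0 0 0;0 0 0.11 0 0 0 0;0 0 0.124 0 0 0 0;0 0 0.138 0 0 0 0;0 0 0.152 0 0 0 0;0 0 0.16 0 0 0 0",
)

```text
time: 5.48
tool_pos: [0.4973, 0.0476, 0.0049]
ee_rot: [-3.141, -0.0, -1.493]
wrist_force: [2.9, 0.3, 3.8]
width: 0.0415
```

servo_tool(
  targets="0 0 0.012 0 0 0 0;0 0 0.026 0 0 0 0;0 0 0.04 0 0 0 0;0 0 0.054 0 0 0 0;0 0 0.068 0 0 0 0;0 0 0.082 0 0 0 0;0 0 0.096 0 0 0 0;0 0 0.11 0 0 0 0;0 0 0.124 0 0 0 0;0 0 0.138 0 0 0 0;0 0 0.152 0 0 0 0;0 0 0.16 0 0 0 0",
)

```text
time: 6.48
tool_pos: [0.4575, 0.0446, 0.0049]
ee_rot: [-3.141, -0.0, -1.493]
wrist_force: [4.9, 1.1, 1.9]
width: 0.0419
```

Run:
```python
from h import *
o=get_obs(); s=vision.snapshot("wrist"); cv2.imwrite("pics/w4.png",s["image"][:,:,::-1])
s=vision.snapshot("scene"); cv2.imwrite("pics/s4.png",cv2.resize(s["image"][200:340,180:360,::-1],None,fx=4,fy=4))
```

```text
(no output)
```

View pics/w4.png

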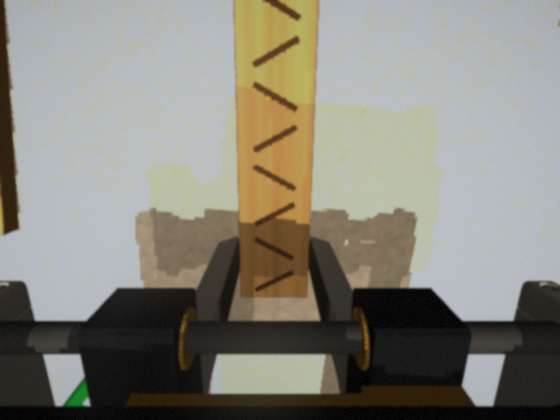

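View pics/s4.png

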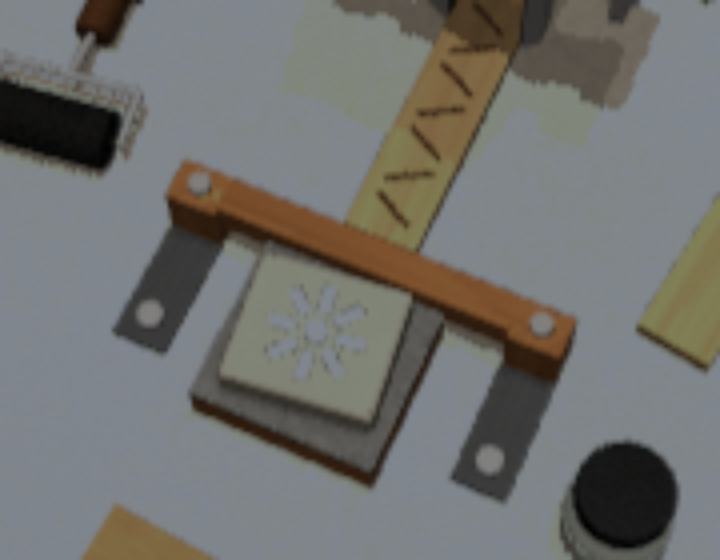

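The stack is down level and the strip is nearly out. Before the last 40 mm and opening the fingers, I'll check where the green tile lies.

Run:
```python
from h import *
s=vision.snapshot("top");M,T=s["mtx"],s["world_from_camera"]
cv2.imwrite("pics/t4.png",s["image"][:,:,::-1])
t=cv2.imread("pics/top0.png"); m=cv2.inRange(cv2.cvtColor(t,cv2.COLOR_BGR2HSV),(45,120,60),(80,255,255)); k=np.zeros_like(m);k[255:310,205:270]=m[255:310,205:270]
c=max(cv2.findContours(k,0,1)[0],key=cv2.contourArea)[:,0]
P=np.array([ray(M,T,p,.022)[:2] for p in c],np.float32); r=cv2.minAreaRect(P*1000);print(r,cv2.boxPoints(r).round(0).tolist())
print(get_obs()['wrist_force'].round(1))
```

```text
((336.60638427734375, 137.20199584960938), (68.4940185546875, 78.8342056274414), 55.92290115356445) [[285.0, 131.0], [350.0, 87.0], [388.0, 143.0], [323.0, 188.0]]
[3.  0.2 7.6]
```

View pics/t4.png

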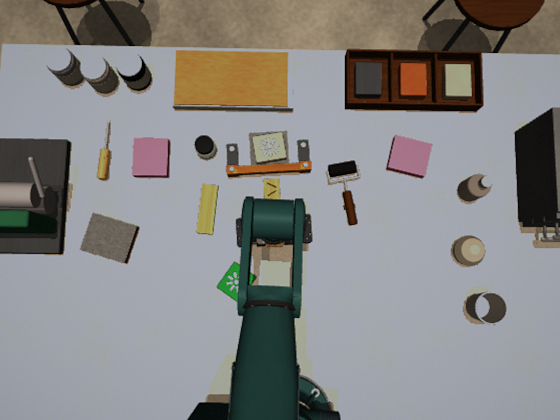

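The green tile's near corner is at x = 0.388, so 32 mm more (fingers stopping at x ≈ 0.426) keeps clear of it.

servo_tool(
  targets="0 0 0.014 0 0 0 0;0 0 0.028 0 0 0 0;0 0 0.042 0 0 0 0;0 0 0.056 0 0 0 0;0 0 0.07 0 0 0 0;0 0 0.084 0 0 0 0;0 0 0.098 0 0 0 0;0 0 0.112 0 0 0 0;0 0 0.126 0 0 0 0;0 0 0.13 0 0 0 0;0 0 0.13 0 0 0 0;0 0 0.13 0 0 0 0",
)

```text
time: 7.63
tool_pos: [0.425, 0.0421, 0.0049]
ee_rot: [-3.141, -0.0, -1.493]
wrist_force: [2.4, 0.3, 6.4]
width: 0.0415
```

servo_tool(
  targets="0.6 0 0 0 0 0 0;0.6 0 0 0 0 0 0;0.6 0 0 0 0 0 0;0.6 0 0 0 0 0 0;0.6 0 0 0 0 0 0;0.6 0 0 -0.06 0 0 0;0.6 0 0 -0.16 0 0 0;0.6 0 0 -0.3 0 0 0;0.6 0 0 -0.44 0 0 0;0.6 0 0 -0.56 0 0 0;0.6 0 0 -0.6 0 0 0;0.6 0 0 -0.6 0 0 0",
)

```text
time: 8.63
tool_pos: [0.4269, 0.042, 0.1574]
ee_rot: [-3.136, -0.001, -1.493]
wrist_force: [0.4, 0.6, -1.1]
width: 0.0567
```

servo_tool(
  targets="0.6 0 0.15 0 0 0 0;0.6 0 0.3 0 0 0 0;0.6 0 0.4 0 0 0 0;0.6 0 0.4 0 0 0 0;0.6 0 0.4 0 0 0 0",
)

```text
time: 9.05
tool_pos: [0.3241, 0.0344, 0.1523]
ee_rot: [3.139, 0.0, -1.494]
wrist_force: [-0.0, 0.2, -0.2]
width: 0.0567
```

Run:
```python
from h import *
o=get_obs(); print(o['tool_pos'],o['wrist_force'].round(1),o['width'])
for n in ["scene","top","wrist"]:
    s=vision.snapshot(n); 
    im=s["image"][:,:,::-1]
    if n=="top": im=cv2.resize(im[115:265,195:335],None,fx=5.6,fy=4,interpolation=cv2.INTER_CUBIC)
    if n=="scene": im=cv2.resize(im[160:330,180:380],None,fx=3.5,fy=3.5,interpolation=cv2.INTER_CUBIC)
    cv2.imwrite(f"pics/{n}5.png",im)
    T=wristT(s,o) if n=="wrist" else s["world_from_camera"]; np.savez(f"{n}5.npz",M=s["mtx"],T=T)
```

```text
[0.32408738 0.03441921 0.15234166] [-0.   0.2 -0.2] 0.05669413651160809
```

View pics/scene5.png

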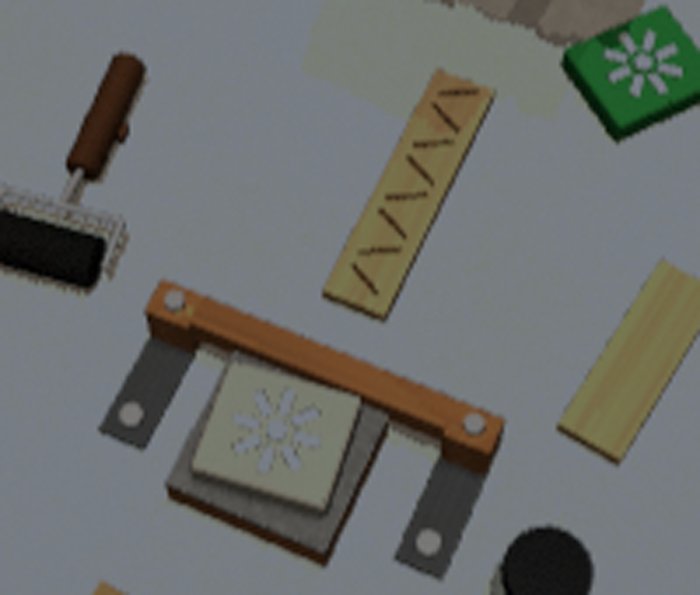

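View pics/top5.png

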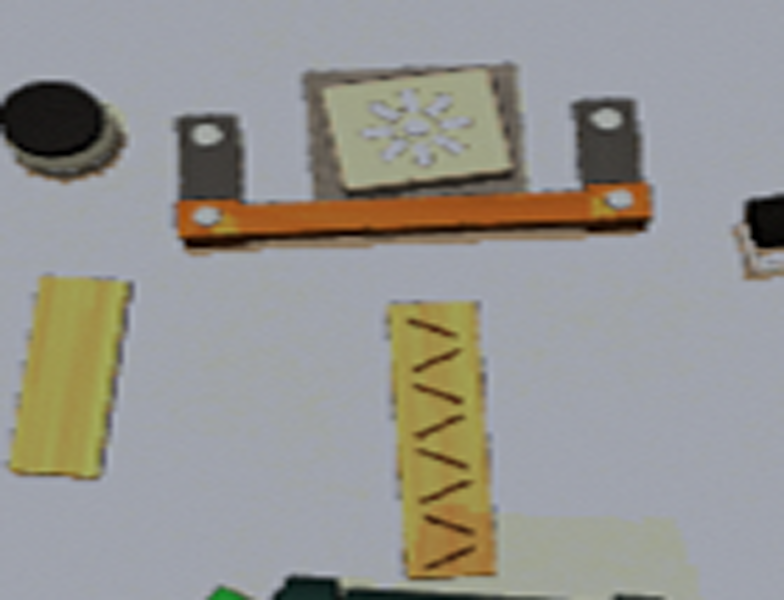

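View pics/wrist5.png

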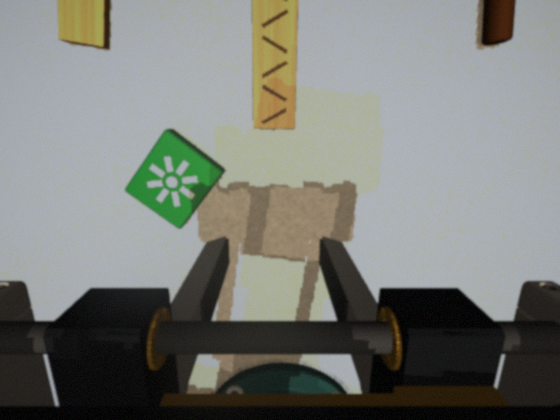

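The strip lies free on the bench in front of the bar and the stack is behind it. I'll check positions from the top and scene views.

Run:
```python
from h import *
c,sn=np.cos(.077),np.sin(.077)
def loc(P): d=P[:2]-np.array([.622,.0585]); return (1000*np.array([c*d[0]+sn*d[1],-sn*d[0]+c*d[1]])).round(0)
a=np.load("top5.npz")
f=lambda p:(195+p[0]/5.6-.4,115+p[1]/4-.4)
print("top")
for n,ps,z in [("strip",[(388,305),(480,302),(495,575),(405,577)],.012),("blockbackL/R",[(305,73),(518,67)],.028),("tile",[(322,86),(490,70),(512,170),(345,190)],.050)]:
    q=[loc(ray(a['M'],a['T'],f(p),z)) for p in ps]; print(n,q,np.mean(q,0))
a=np.load("scene5.npz");f=lambda p:(180+p[0]/3.5-.4,160+p[1]/3.5-.4);print("scene")
for n,ps,z in [("strip",[(438,72),(495,92),(383,320),(325,295)],.012),("blockback",[(168,487),(326,550)],.028),("tile",[(230,357),(360,398),(324,508),(192,468)],.050)]:
    q=[loc(ray(a['M'],a['T'],f(p),z)) for p in ps]; print(n,q,np.mean(q,0))
```

```text
top
strip [array([-47.,  16.]), array([-47., -27.]), array([-227.,  -23.]), array([-225.,   19.])] [-136.5    -3.75]
blockbackL/R [array([108.,  46.]), array([106., -54.])] [107.  -4.]
tile [array([92., 38.]), array([ 98., -41.]), array([ 31., -46.]), array([23., 31.])] [61.  -4.5]
scene
strip [array([-224.,  -20.]), array([-224.,   20.]), array([-43.,  19.]), array([-44., -20.])] [-133.75   -0.25]
blockback [array([109., -48.]), array([106.,  49.])] [107.5   0.5]
tile [array([ 31., -45.]), array([24., 33.]), array([91., 41.]), array([100., -35.])] [61.5 -1.5]
```

```bash
python3 -c "
from bench import robot; print(robot.close_job())"
```

```text
the job is handed in; nothing more can be done
None
```

The strip is fully out in front of the stop and released, with the block and tile still stacked behind it. I handed the job in with about 9 s used on the robot's clock; no verdict was reported.

I gripped the strip's long edges about 27 mm from its free end (opening read 41–42 mm). I drew it about 152 mm straight out at 40–50 mm/s, with about 3 to 5.5 N of force along the pull. Then I let go, lifted off and backed away; the gripper stayed in front of the crossbar the whole time.

Final positions in the stop's frame, from the top and scene views:

| Thing | Centre x (mm) | Centre y (mm) | Check |
|---|---|---|---|
| strip | -134 to -137 | 0 to -4 | 180 mm long in both views, rear end about 45 mm clear of the bar |
| block | about 62 | 0 to -4 | within its 45–95 mm band |
| tile | about 61 | -2 to -5 | centred on the block within a few mm |

- **Agreement:** the two views differ by 2 to 4 mm. The block and tile measured at the heights they should have once settled on the bench.
- **Not measured directly:** tilt and rest. I judged those from the pictures and from the two views agreeing.
- **Failed checks:** none. The only oddity was a 2 to 8 N vertical wrist force while gripping near the bench, which dropped to about 0 after release.

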